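# Draw the rollers off the feed hopper into the catch tray

### The arm

A 6-joint arm with a two-finger parallel gripper is mounted at the origin on a cart in front of the work surface, level with it; the furniture and walls round the work are solid. World frame = base frame: x ahead of the robot, y to its left, z up, the work surface at z = 0. Lengths are in m, angles in rad, forces in N, time in s.
With the tool pointing down it reaches from about 0.4 to 0.825 m from the base axis. Payload 7 kg.
Tool frame: the origin (TCP) lies on the centre line of the jaws, within the pads' length; the fingertips stand 8 mm ahead of it and the grasp point (between the pads) lies 11 mm behind it; z points along the fingers, y is the direction in which the jaws open and shut (so a half turn about z gives the same grasp; the last joint's range is limited). The gripper opens to 85 mm and grips with 20 to 120 N. Pads are 22 mm wide; open, the fingers measure 114 mm over their backs; the gripper's body (76 mm by 85 mm) begins 54 mm behind the grasp point. The pads swing forward as they close: fully open they stand 13 mm farther back than shut.
Start: joints at [-1.054, 0.359, 0.012, 0, -1.224, -0.288], TCP at [0.153, -0.657, 0.239] pointing down, gripper open.
Joint ranges: [-3.07, 3.07], [-1.43, 2.12], [-1.02, 1.25], [-3.03, 1.67], [-3.05, -0], [-3.03, 3.03]. Speed limits (rad/s): [2.39, 2.39, 3.01, 3.14, 3.14, 3.14].

### API

Orientations are given as a 3x3 rotation matrix whose columns are the frame's x, y, z axes.
In Python, from cell import readout, grab_frame, manip gives the robot as it stands. The module is installed in compiled form; this text tells all that it offers.
- The arm moves only by the tool move_arm, never from a script. Its argument "plan" is a list of rows, each a list of 3 entries, a list of its own where there are three numbers: the shift along the tool's x, y, z in cm, then the turn, a rotation vector about the tool's x, y, z in degrees, then the closure, from 0 (fully open) to 1 (shut). A call has 1 to 12 rows; each row is the pose to reach, as a shift and turn from the pose commanded when the call began, along the tool's axes at that moment; what a row does not reach only later rows make up. A row lasts 1/12 s, in which the tool goes at most 41.7 mm and 7.16 degrees, less where a joint would pass 70% of its speed; a pose out of reach is approached as far as the arm can. A call with a gripper value outside its range is refused whole. The fingers move at their own pace and stop on an object; "newtons" is the grip in N (left out, the last holds). Time passes only in rows, so rows that repeat a pose let the fingers close. It gives the time, the measured TCP pose, the force and the opening at its end, in the units of the state.
- readout.read_state(): the state, without advancing time (a new reading comes with each control period).
- grab_frame(name): name is "scene" or "top"; returns a dict with "image" (420x560x3 uint8, blue, green, red), "vfov" (degrees; the focal length in pixels is half the picture's height over the tangent of half this angle, whatever the lens; pixels are square), "cx", "cy" (the principal point, pixels), "rvec" (rotation vector, rad) and "tvec" (3), from world to camera coordinates, as OpenCV has them. Camera axes: x right, y down, z forward; pixel columns grow to the right and rows downward; lengths in m; the calibration is good to about 2 mm. A picture is of the moment at which its call begins. There is no depth.
- manip.hand_in(): hands the job in, once; it reports no verdict.
The state is a dict: "time_s": time; "joint_positions": joint angles; "joint_velocities": joint speeds; "tau": joint torques, N m; "ee_pos": TCP position; "tcp_rot": TCP orientation; "contact_force": force on the tool from outside, world axes, zero at the start; "wrist_torque": the same for the moment, N m; "width": opening from 0.0 (shut) to 1.0 (fully open).
Only numpy, scipy, OpenCV 4.12 (cv2) and the standard library are available. Lean on these libraries where they do the work, as an engineer would, in place of code of your own. Each camera call takes 0.05 s, during which the arm holds its last target.

### The job

Set the catch tray under the feed hopper by its handle, sliding it in through the stand's open side, handle outward, up to the back stop. Then pull the hopper's shutter open so that all four steel rollers drop into the tray, and push the shutter fully shut again. Leave the loaded tray standing under the hopper; do not open the shutter before the tray is in place, and do not push the hex keys, the gauge or the circuit board about.

Things in the scene. Friction and masses are not known exactly. Their poses are not given: they have to be found in the camera images.
- hopper: Grey sheet-metal feed hopper, fixed, standing on the 7 mm thick open tool wallet. Origin: underside of its stand straight below the outlet's centre (7 mm over the bench); z up, 172 mm high; -x its front, +y its open side where the tray goes in. Cheek plates, inner faces at x = +-54 mm, run from y = -60 to +32 mm; feet, 5 mm high, reach x = +-77 mm. Bin walls: x = +-28, y = +-37 mm; mouth +-43, +-46 mm.
- dock_mouth (a point): Middle of the opening between the cheeks' +y ends, at hopper x = 0, y = 32 mm, z = 40 mm. The opening is 108 mm wide and 79 mm high under the bridge plate; short lead-in wings, 75 mm high, spread a little outward from it as far as y = 46 mm.
- back_stop (a point): Middle of the inner face of the upright back stop plate that closes the stand on the hopper's -y side (hopper y = -48 mm), at hopper z = 40 mm.
- outlet (a point): Centre of the hopper's outlet at its underside, on the hopper's z axis, 79 mm above the hopper's origin. Outlet 47 mm (x) by 66 mm (y).
- shutter (a joint): The steel shutter plate that closes the outlet; it slides level along the hopper's -x (roughly towards the robot). 0 = fully shut, 0.058 m = fully open (end stop), starts at 0. It stays where it is left; about 1.5 N to move it, plus a little drag with speed. The rollers fall in turn as it opens, the last only when it is mostly open.
- shutter_grip (a point): Grip point on the shutter's pull: an upright black square post, 18 x 18 mm, hopper z = 92 to 150 mm, on a 30 mm wide steel tongue in front of the hopper; the point is on the post's axis at hopper z = 135 mm. Sides parallel to the hopper's x and y. Shut, it stands 95 mm in front (-x) of the outlet's centre; it moves with the shutter.
- tray: Loose open aluminium tray, 90 x 90 mm, 55 mm high, walls and floor 3 mm, straight black handle towards its +y. Origin: centre of the box's underside, z up; it stands on the tool wallet. In place its axes are parallel to the hopper's, the handle pointing to the hopper's +y; touching the back stop its origin is 3 mm past the outlet's axis (hopper y = -3 mm). 0.3 kg, centre of mass 50 mm from the origin towards the handle; may be slid or lifted.
- tray_grip (a point): Grip point on the tray's handle bar. Bar: along the tray's y from 45 to 168 mm, 14 mm thick (x), z = 36 to 60 mm; the point is on its axis at y = 125 mm, z = 48 mm. A 40 mm wide, 4 mm thick tongue lies under it as far as y = 169 mm, posts at y = 56 and 162 mm; between them the bar is free below and beside.
- tray_in (a point): Centre of the tray's inner floor (3 mm above its underside).
- roller0: Steel roller, 22 mm diameter, 60 mm long, 50 g, one of four alike; origin at its centre, y along its axis. Starts lying in the hopper, parallel to the hopper's y, in the lower layer, front.
- roller1: Steel roller, 22 mm diameter, 60 mm long, 50 g, one of four alike; origin at its centre, y along its axis. Starts lying in the hopper, parallel to the hopper's y, in the lower layer, rear.
- roller2: Steel roller, 22 mm diameter, 60 mm long, 50 g, one of four alike; origin at its centre, y along its axis. Starts lying in the hopper, parallel to the hopper's y, in the upper layer, front.
- roller3: Steel roller, 22 mm diameter, 60 mm long, 50 g, one of four alike; origin at its centre, y along its axis. Starts lying in the hopper, parallel to the hopper's y, in the upper layer, rear.
- hex_keys: Bystander: folding hex key set, 22 x 86 x 28 mm, loose near the right front. Origin: centre of its underside.
- gauge: Bystander: round pressure gauge lying on its back, 87 x 64 x 29 mm, right of the hopper. Origin: centre of its underside.
- pcb: Bystander: small green terminal board, 45 x 70 x 17 mm, on the right. Origin: centre of its underside.

How it is judged:
By the outcome, as a careful person would: the job done as asked, in the order asked, and still so for the second after the job is handed in, with the robot touching nothing.
It also fails if it takes over 58 s, if anything falls off the work surface, if the arm or the gripper's body presses on something with over 40 N, if the wrist force passes 120 N, or if a joint passes its speed limit or range.

## Working session

There is one attempt and no reset: what is moved stays moved. The work goes in short steps, Python scripts to look and compute and a tool call to move; the robot and the scene stay as the last step left them, time stands still between calls to the robot, and variables do not carry over. Pictures are saved under pics/ and viewed, and the job is handed in when it is done.

Besides the shell and the picture viewer there is one more tool, called after ">>>" as name([rows], argument=value, ...), one row to a line, values as JSON. move_arm: Moves the arm, as the interface text tells. Its arguments: {"type":"object","properties":{"plan":{"type":"array","items":{"type":"array"}},"newtons":{"type":"number"}},"required":["plan"]}

```bash
mkdir -p pics
cat > h.py <<'E'
import numpy as np, cv2, json
from cell import readout, grab_frame, manip
def snap(name,fn=None):
    f=grab_frame(name); 
    if fn: cv2.imwrite('pics/'+fn,f['image'])
    f['R']=cv2.Rodrigues(np.array(f['rvec'],float))[0]; f['t']=np.array(f['tvec'],float).ravel()
    f['f']=f['image'].shape[0]/2/np.tan(np.radians(f['vfov'])/2)
    return f
def save(f,fn):
    np.savez(fn,image=f['image'],R=f['R'],t=f['t'],f=f['f'],cx=f['cx'],cy=f['cy'])
def load(fn):
    d=np.load(fn); return {k:d[k] for k in d}
def ray(f,u,v):
    d=f['R'].T@np.array([(u-f['cx'])/f['f'],(v-f['cy'])/f['f'],1]); return -f['R'].T@f['t'],d
def atz(f,u,v,z):
    c,d=ray(f,u,v); return c+d*(z-c[2])/d[2]
def proj(f,P):
    p=np.atleast_2d(P)@f['R'].T+f['t']; return np.c_[f['cx']+f['f']*p[:,0]/p[:,2],f['cy']+f['f']*p[:,1]/p[:,2]]
E
python3 - <<'E'
from h import *
for n in ('scene','top'):
    f=snap(n,n+'0.png'); save(f,n+'0.npz'); print(n,f['vfov'],f['cx'],f['cy'],-f['R'].T@f['t'],f['R'].round(3).tolist())
s=readout.read_state(); print(s)
E
```

```text
scene 53.687415132216685 276.63591324765423 211.99690073352855 [0.26256783 0.64489206 0.69892546] [[-0.866, -0.499, 0.004], [-0.356, 0.612, -0.706], [0.351, -0.613, -0.708]]
top 54.56685187480125 281.2428675327494 209.23330618126792 [0.49182762 0.14270682 1.05842566] [[-0.024, -1.0, -0.018], [-0.998, 0.025, -0.056], [0.057, 0.017, -0.998]]
{'time_s': 0.1, 'joint_positions': array([-1.05387954e+00,  3.59324582e-01,  1.11620324e-02, -2.91370007e-04,
       -1.22411906e+00, -2.88093951e-01]), 'joint_velocities': array([ 0.0006409 , -0.00275619,  0.00012314, -0.00019469, -0.00081889,
       -0.00085348]), 'tau': array([-1.55924583e-03, -5.84766769e+01,  2.94108725e+01,  6.95449814e+00,
       -3.17471786e-03, -1.40864080e-05]), 'ee_pos': array([ 0.15298174, -0.65700674,  0.23845947]), 'tcp_rot': array([[-9.73956547e-01, -2.26734205e-01, -4.95788525e-04],
       [-2.26734691e-01,  9.73955515e-01,  1.42663856e-03],
       [ 1.59408208e-04,  1.50189643e-03, -9.99998859e-01]]), 'contact_force': array([-0.32144517, -0.70041468, -0.68630618]), 'wrist_torque': array([-0.01625472, -0.01850111,  0.00383771]), 'width': 1.0019486938687445}
```

View pics/scene0.png

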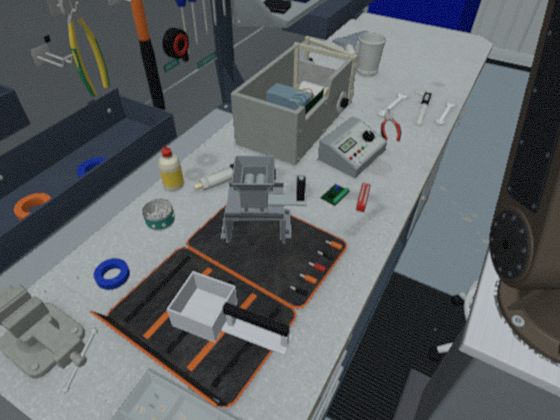

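View pics/top0.png

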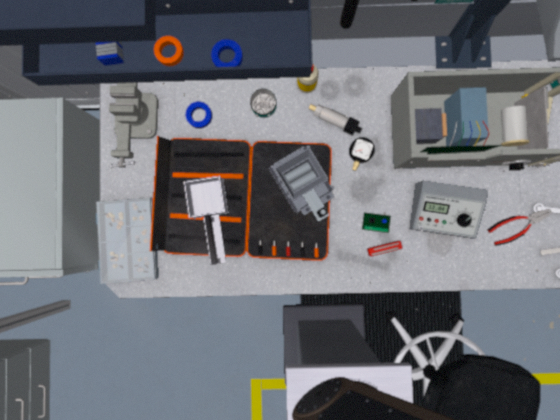

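Run:
```python
from h import *
t=cv2.imread('pics/top0.png'); s=cv2.imread('pics/scene0.png')
cv2.imwrite('pics/t_h.png',cv2.resize(t[135:235,255:355],None,fx=6,fy=6,interpolation=cv2.INTER_CUBIC))
cv2.imwrite('pics/t_t.png',cv2.resize(t[170:270,165:265],None,fx=6,fy=6,interpolation=cv2.INTER_CUBIC))
cv2.imwrite('pics/s_h.png',cv2.resize(s[145:255,205:325],None,fx=5,fy=5,interpolation=cv2.INTER_CUBIC))
cv2.imwrite('pics/s_t.png',cv2.resize(s[260:360,160:300],None,fx=5,fy=5,interpolation=cv2.INTER_CUBIC))
```

```text
(no output)
```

View pics/t_h.png

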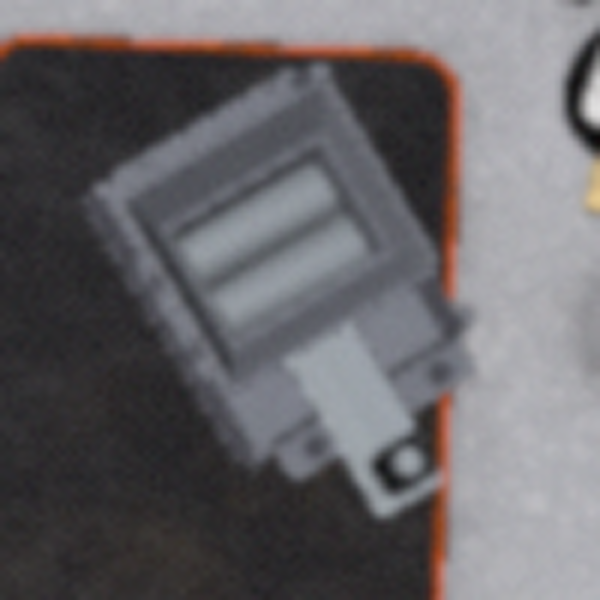

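View pics/t_t.png

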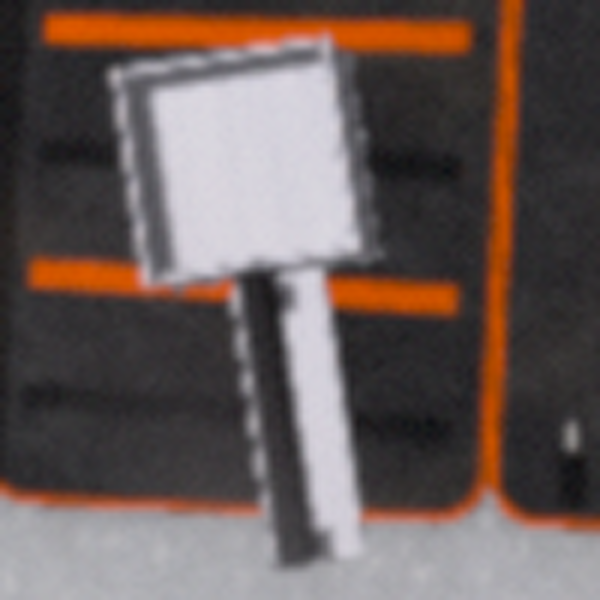

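View pics/s_h.png

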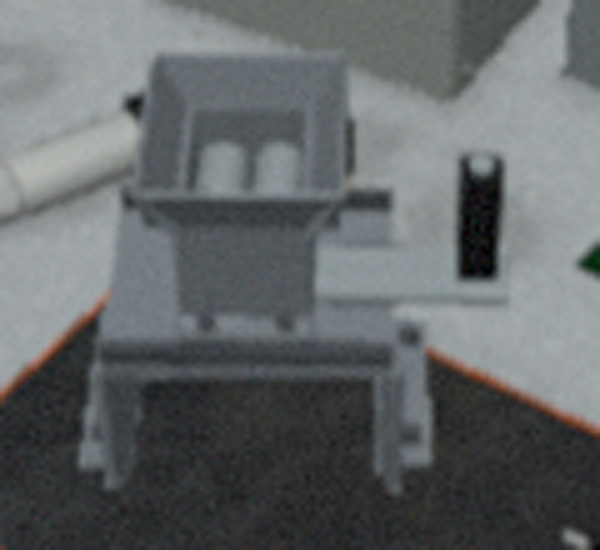

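View pics/s_t.png

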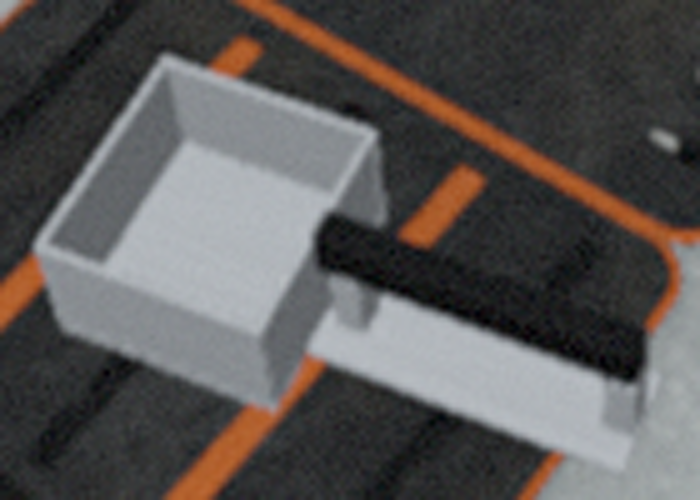

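```bash
cat > fit.py <<'E'
from h import *
from scipy.optimize import least_squares
def fit(obs,x0,z0=0.007):
    # obs: list of (frame,(u,v),(X,Y,Z) mm)
    def pw(p,P):
        c,s=np.cos(p[2]),np.sin(p[2]); P=np.array(P)/1000
        return np.array([p[0]+c*P[0]-s*P[1],p[1]+s*P[0]+c*P[1],z0+P[2]])
    def r(p): return np.concatenate([proj(f,pw(p,P))[0]-uv for f,uv,P in obs])
    s=least_squares(r,x0,loss='soft_l1',f_scale=1)
    return s.x,r(s.x).reshape(-1,2)
def crop(u,v,k,ox,oy): return np.array([(u+.5)/k-.5+ox,(v+.5)/k-.5+oy])
E
python3 - <<'E'
from fit import *
T=load('top0.npz');S=load('scene0.npz')
h=[]
for uv,P in [((325,68),(43,-46,172)),((97,192),(43,46,172)),((228,372),(-43,46,172)),((437,270),(-43,-46,172)),((408,460),(-95,0,150))]:
    h.append((T,crop(*uv,6,255,135),P))
for uv,P in [((155,57),(43,-46,172)),((350,57),(-43,-46,172)),((127,193),(43,46,172)),((340,203),(-43,46,172)),((482,160),(-95,0,150))]:
    h.append((S,crop(*uv,5,205,145),P))
for o in (h,h[:5],h[5:]):
    x,r=fit(o,[.6,.1,.5]); print('hopper',x.round(4),np.degrees(x[2]).round(2)); print(r.round(1).tolist())
t=[]
for uv,P in [((112,70),(45,-45,55)),((330,40),(-45,-45,55)),((362,255),(-45,45,55)),((155,283),(45,45,55))]:
    t.append((T,crop(*uv,6,165,170),P))
for uv,P in [((378,130),(-45,45,55)),((264,342),(45,45,55)),((165,55),(-45,-45,55)),((38,245),(45,-45,55)),((65,330),(45,-45,0)),((275,410),(45,45,0))]:
    t.append((S,crop(*uv,5,160,260),P))
for o in (t,t[:4],t[4:]):
    x,r=fit(o,[.5,.3,1.7]); print('tray',x.round(4),np.degrees(x[2]).round(2)); print(r.round(1).tolist())
E
```

```text
hopper [0.6198 0.1141 0.505 ] 28.93
[[-0.3, -0.5], [1.3, 0.1], [-0.6, 4.0], [1.2, -0.4], [-0.8, -0.2], [-2.0, -1.4], [0.9, -0.8], [-0.9, 1.0], [1.9, -0.3], [-0.1, 1.7]]
hopper [0.6198 0.1142 0.5057] 28.97
[[-0.4, -0.5], [1.2, 0.1], [-0.6, 4.0], [1.1, -0.4], [-0.9, -0.2]]
hopper [0.6199 0.1138 0.5013] 28.72
[[-1.9, -1.5], [1.0, -0.8], [-0.9, 0.8], [1.9, -0.4], [-0.1, 1.8]]
tray [0.5858 0.348  1.7058] 97.73
[[0.4, -0.2], [-0.0, -1.0], [0.2, -0.9], [-1.4, 0.3], [0.5, 0.3], [-0.1, -1.3], [0.5, 0.3], [-0.3, 0.5], [-0.2, -0.4], [0.9, 0.8]]
tray [0.5846 0.3478 1.7012] 97.47
[[0.6, 0.2], [0.2, -0.5], [0.2, -0.3], [-1.5, 0.7]]
tray [0.5863 0.3479 1.7084] 97.88
[[0.3, 0.1], [-0.3, -1.4], [0.2, 0.2], [-0.5, 0.5], [-0.4, -0.4], [0.8, 0.6]]
```

```bash
cat > ov.py <<'E'
from h import *
def box(x0,x1,y0,y1,z0,z1):
    c=[(x,y,z) for z in (z0,z1) for x,y in ((x0,y0),(x1,y0),(x1,y1),(x0,y1))]
    e=[(0,1),(1,2),(2,3),(3,0),(4,5),(5,6),(6,7),(7,4),(0,4),(1,5),(2,6),(3,7)]
    return [(c[a],c[b]) for a,b in e]
HOP=box(-43,43,-46,46,172,172)+box(-104,-86,-9,9,92,150)+box(-54,54,-48,32,0,79)+box(-28,28,-37,37,100,100)
TRAY=box(-45,45,-45,45,0,55)+box(-7,7,45,168,36,60)+box(-20,20,45,169,0,4)
def draw(f,items,roi,k,fn):
    x0,y0,x1,y1=roi
    im=cv2.resize(f['image'][y0:y1,x0:x1],None,fx=k,fy=k,interpolation=cv2.INTER_CUBIC)
    for E,p,col in items:
        c,s=np.cos(p[2]),np.sin(p[2]);z0=p[3] if len(p)>3 else .007
        for a,b in E:
            q=[]
            for P in (a,b):
                P=np.array(P)/1000
                w=np.array([p[0]+c*P[0]-s*P[1],p[1]+s*P[0]+c*P[1],z0+P[2]])
                u=proj(f,w)[0]; q.append(tuple(int(v) for v in ((u+.5-[x0,y0])*k-.5).round()))
            cv2.line(im,q[0],q[1],col,1,cv2.LINE_AA)
    cv2.imwrite('pics/'+fn,im)
E
python3 - <<'E'
from ov import *
T=load('top0.npz');S=load('scene0.npz')
i=[(HOP,(.6198,.1141,.505),(0,255,0)),(TRAY,(.5858,.348,1.7058),(0,0,255))]
draw(T,i,(165,130,345,270),4,'ov_t.png'); draw(S,i,(160,140,320,360),2.7 and 3,'ov_s.png')
E
```

```text
(no output)
```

View pics/ov_t.png

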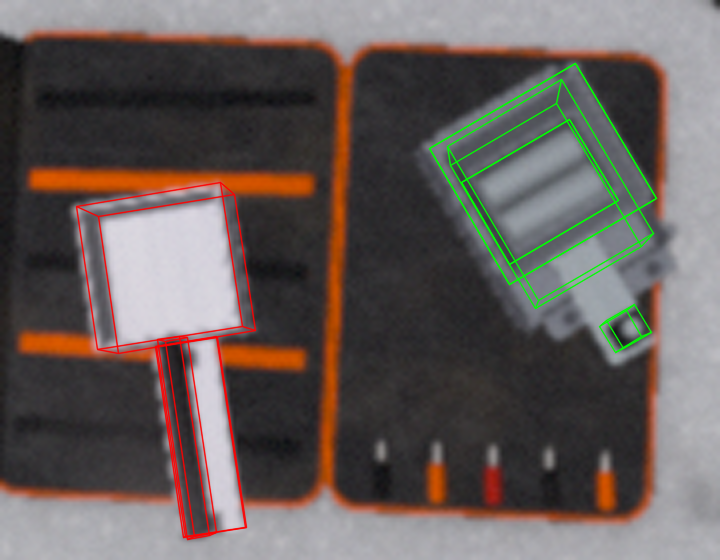

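View pics/ov_s.png

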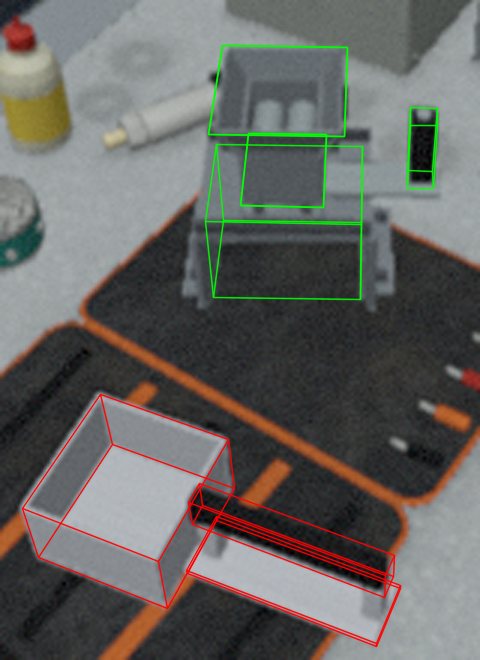

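```bash
cat > tgt.py <<'E'
import sys
from h import *
from scipy.spatial.transform import Rotation as Ro
def tgt(x,y,z,xyaw):
    """TCP world target, tool pointing down, tool x at xyaw deg -> shift cm, turn deg from measured pose"""
    s=readout.read_state(); R=np.array(s['tcp_rot']); p=np.array(s['ee_pos'])
    a=np.radians(xyaw); D=np.array([[np.cos(a),np.sin(a),0],[np.sin(a),-np.cos(a),0],[0,0,-1]])
    sh=R.T@(np.array([x,y,z])-p)*100; rv=Ro.from_matrix(R.T@D).as_rotvec(degrees=True)
    print('from',p.round(4),'shift cm',sh.round(2).tolist(),'turn',rv.round(2).tolist(),'rows',max(np.linalg.norm(sh)/4.17,np.linalg.norm(rv)/7.16).round(1))
if __name__=='__main__': tgt(*map(float,sys.argv[1:5]))
E
python3 tgt.py .52 -.25 .30 -80
python3 - <<'E'
from h import *
S=load('scene0.npz');T=load('top0.npz')
print(atz(T,400,165,.1),atz(T,450,210,.05),atz(T,393,75,.1))
E
```

```text
from [ 0.153  -0.657   0.2385] shift cm [-44.97, 31.33, -6.11] turn [0.08, 0.06, -86.9] rows 13.2
[ 0.64371825 -0.12418877  0.1       ] [ 0.53669687 -0.25601044  0.05      ] [ 0.86085008 -0.11638443  0.1       ]
```

>>> move_arm([
  [[-45,31.3,-6],[0,0,-86],0],
  [[-45,31.3,-6],[0,0,-86],0],
  [[-45,31.3,-6],[0,0,-86],0],
  [[-45,31.3,-6],[0,0,-86],0],
  [[-45,31.3,-6],[0,0,-86],0],
  [[-45,31.3,-6],[0,0,-86],0],
  [[-45,31.3,-6],[0,0,-86],0],
  [[-45,31.3,-6],[0,0,-86],0],
  [[-45,31.3,-6],[0,0,-86],0],
  [[-45,31.3,-6],[0,0,-86],0],
  [[-45,31.3,-6],[0,0,-86],0],
  [[-45,31.3,-6],[0,0,-86],0],
])

```text
time_s: 1.1
ee_pos: [0.4869, -0.2865, 0.2939]
tcp_rot: [[0.164, -0.987, -0.0], [-0.987, -0.164, 0.0], [-0.0, 0.0, -1.0]]
contact_force: [0.7, -0.7, -0.4]
width: 1.001
```

```bash
python3 tgt.py .47 .20 .25 -5;python3 tgt.py .4619 .3312 .20 7.7; python3 -c "
from h import *
print(readout.read_state())"
```

```text
from [ 0.4869 -0.2865  0.2939] shift cm [-48.27, -6.29, 4.4] turn [-0.01, 0.01, -75.59] rows 11.7
from [ 0.4869 -0.2865  0.2939] shift cm [-61.34, -7.63, 9.4] turn [-0.01, 0.01, -88.29] rows 15.0
{'time_s': 1.1, 'joint_positions': array([-1.85567930e-01,  1.46547874e-01, -1.48317715e-01, -1.79208885e-04,
       -1.27602583e+00,  3.49866696e-01]), 'joint_velocities': array([ 0.81515999,  0.12429261,  0.26790865,  0.00231913, -0.14382983,
        0.67927881]), 'tau': array([ -4.47869539, -44.29730058,  28.35022867,   6.85082808,
         0.12070937,  -1.18832655]), 'ee_pos': array([ 0.48689519, -0.2864904 ,  0.29389123]), 'tcp_rot': array([[ 1.63509203e-01, -9.86541807e-01, -6.18130048e-05],
       [-9.86541790e-01, -1.63509212e-01,  1.86078862e-04],
       [-1.93681572e-04,  3.05555060e-05, -9.99999981e-01]]), 'contact_force': array([ 0.66060187, -0.67107125, -0.38116222]), 'wrist_torque': array([-0.10610629, -0.14060034,  0.00072476]), 'width': 1.0007468422875632}
```

>>> move_arm([
  [[-48,-6,4],[0,0,-75],0],
  [[-48,-6,4],[0,0,-75],0],
  [[-48,-6,4],[0,0,-75],0],
  [[-48,-6,4],[0,0,-75],0],
  [[-48,-6,4],[0,0,-75],0],
  [[-48,-6,4],[0,0,-75],0],
  [[-48,-6,4],[0,0,-75],0],
  [[-48,-6,4],[0,0,-75],0],
  [[-48,-6,4],[0,0,-75],0],
  [[-48,-6,4],[0,0,-75],0],
  [[-48,-6,4],[0,0,-75],0],
  [[-48,-6,4],[0,0,-75],0],
])

```text
time_s: 2.1
ee_pos: [0.4691, 0.1981, 0.2532]
tcp_rot: [[0.995, -0.098, -0.0], [-0.098, -0.995, 0.0], [-0.0, -0.0, -1.0]]
contact_force: [0.2, 0.2, 0.3]
width: 1.002
```

```bash
python3 tgt.py .4619 .3312 .12 7.7
```

```text
from [0.4691 0.1981 0.2532] shift cm [-2.02, -13.17, 13.33] turn [-0.01, 0.01, -13.32] rows 4.5
```

>>> move_arm([
  [[-2,-13.2,13],[0,0,-13.3],0],
  [[-2,-13.2,13],[0,0,-13.3],0],
  [[-2,-13.2,13],[0,0,-13.3],0],
  [[-2,-13.2,13],[0,0,-13.3],0],
  [[-2,-13.2,13],[0,0,-13.3],0],
  [[-2,-13.2,13],[0,0,-13.3],0],
  [[-2,-13.2,13],[0,0,-13.3],0],
  [[-2,-13.2,13],[0,0,-13.3],0],
])

```text
time_s: 2.77
ee_pos: [0.4637, 0.3281, 0.1241]
tcp_rot: [[0.992, 0.128, 0.0], [0.128, -0.992, -0.0], [0.0, 0.0, -1.0]]
contact_force: [-0.0, 0.6, -0.3]
width: 0.998
```

```bash
python3 tgt.py .4619 .3312 .044 7.7
python3 - <<'E'
from ov import *
f=snap('scene');g=snap('top');save(f,'s1.npz');save(g,'t1.npz')
a=f['image'][180:400,120:400];b=g['image'][130:290,130:340]
cv2.imwrite('pics/g1.png',np.vstack([cv2.resize(a,None,fx=2.0,fy=2.0)]));cv2.imwrite('pics/g1t.png',cv2.resize(b,None,fx=3,fy=3))
E
```

```text
from [0.4637 0.3281 0.1241] shift cm [-0.14, -0.33, 8.01] turn [0.01, -0.0, -0.34] rows 1.9
```

View pics/g1.png

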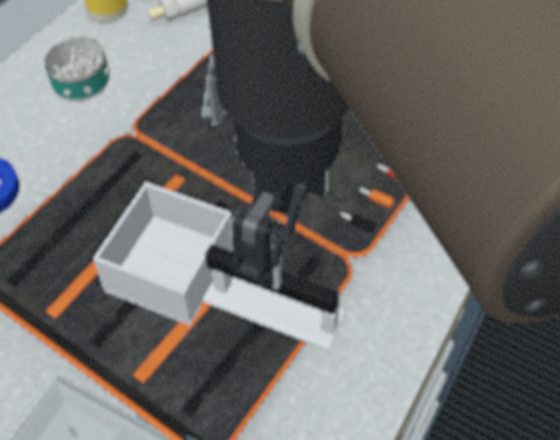

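View pics/g1t.png

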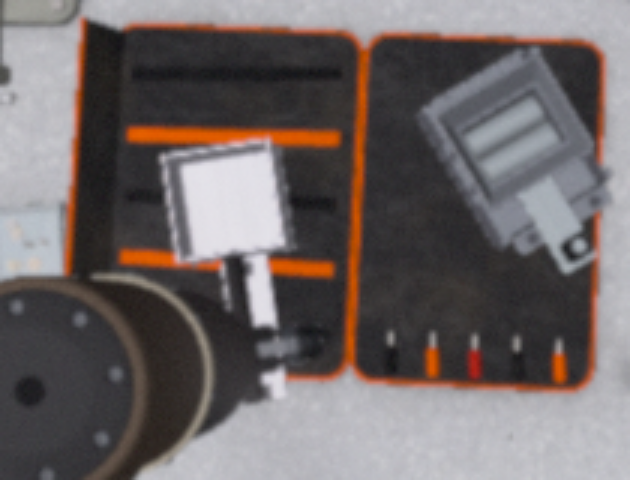

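```bash
python3 tgt.py .4619 .3312 .044 7.7
```

```text
from [0.4641 0.328  0.1249] shift cm [-0.19, -0.34, 8.09] turn [-0.07, -0.07, -0.38] rows 1.9
```

>>> move_arm([
  [[-0.2,-0.3,2],[0,0,-0.4],0],
  [[-0.2,-0.3,4],[0,0,-0.4],0],
  [[-0.2,-0.3,6],[0,0,-0.4],0],
  [[-0.2,-0.3,7.5],[0,0,-0.4],0],
  [[-0.2,-0.3,8.1],[0,0,-0.4],0],
  [[-0.2,-0.3,8.1],[0,0,-0.4],0],
  [[-0.2,-0.3,8.1],[0,0,-0.4],0],
])

```text
time_s: 3.45
ee_pos: [0.4618, 0.3312, 0.0438]
tcp_rot: [[0.991, 0.135, 0.001], [0.135, -0.991, 0.001], [0.001, -0.001, -1.0]]
contact_force: [0.2, -0.7, 1.1]
width: 1.001
```

```bash
python3 - <<'E'
from ov import *
f=snap('scene')
a=f['image'][260:380,160:320]
cv2.imwrite('pics/g2.png',np.vstack([cv2.resize(a,None,fx=4.0,fy=4.0)]))
E
python3 tgt.py .4619 .3312 .044 7.7
```

```text
from [0.462  0.3315 0.0441] shift cm [-0.01, 0.03, 0.01] turn [-0.07, -0.09, 0.05] rows 0.0
```

View pics/g2.png

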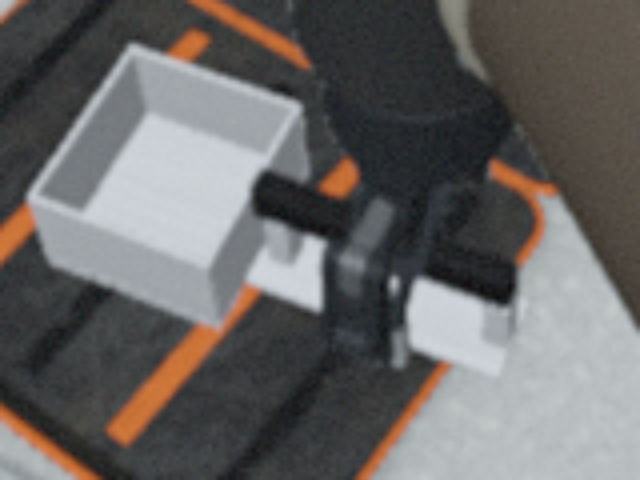

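>>> move_arm([
  [[0,0,0],[0,0,0],1],
  [[0,0,0],[0,0,0],1],
  [[0,0,0],[0,0,0],1],
  [[0,0,0],[0,0,0],1],
  [[0,0,0],[0,0,0],1],
  [[0,0,0],[0,0,0],1],
  [[0,0,0],[0,0,0],1],
  [[0,0,0],[0,0,0],1],
  [[0,0,0],[0,0,0],1],
  [[0,0,0],[0,0,0],1],
], newtons=100)

```text
time_s: 4.33
ee_pos: [0.4613, 0.3313, 0.043]
tcp_rot: [[0.991, 0.135, 0.0], [0.135, -0.991, 0.0], [0.0, -0.0, -1.0]]
contact_force: [-2.6, -0.3, 5.3]
width: 0.145
```

```bash
python3 - <<'E'
from ov import *
f=snap('scene')
a=f['image'][260:380,160:320]
cv2.imwrite('pics/g3.png',np.vstack([cv2.resize(a,None,fx=4.0,fy=4.0)]))
print(readout.read_state()['width'])
E
python3 tgt.py .4619 .3312 .044 7.7
```

```text
0.14618690769981832
from [0.4613 0.3312 0.043 ] shift cm [0.06, 0.01, -0.1] turn [-0.01, -0.01, 0.07] rows 0.0
```

View pics/g3.png

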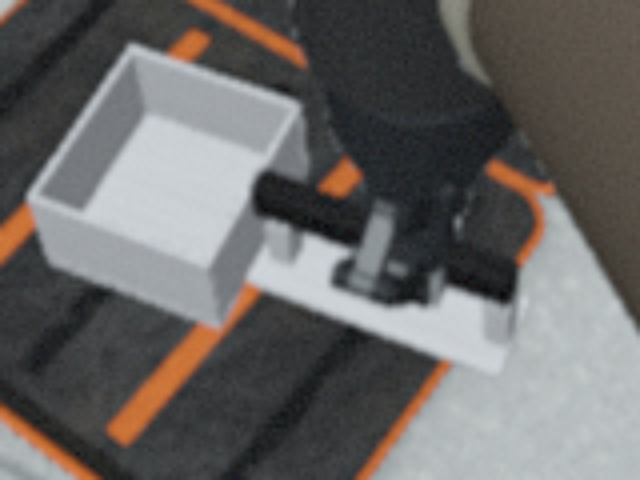

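```bash
python3 tgt.py .4931 .3434 .068 -61.07
```

```text
from [0.4613 0.3312 0.043 ] shift cm [3.32, -0.78, -2.5] turn [-0.01, -0.01, 68.84] rows 9.6
```

>>> move_arm([
  [[0,0,-0.5],[0,0,0],1],
  [[0,0,-1.2],[0,0,0],1],
  [[0,0,-2],[0,0,0],1],
  [[0,0,-2.5],[0,0,0],1],
  [[0,0,-2.5],[0,0,0],1],
  [[0,0,-2.5],[0,0,0],1],
])

```text
time_s: 4.88
ee_pos: [0.4613, 0.3313, 0.0682]
tcp_rot: [[0.991, 0.135, 0.0], [0.135, -0.991, 0.001], [0.001, -0.001, -1.0]]
contact_force: [0.4, 0.0, -3.9]
width: 0.149
```

```bash
python3 tgt.py .4931 .3434 .068 -61.07
python3 - <<'E'
from ov import *
f=snap('scene')
a=f['image'][240:380,140:320]
cv2.imwrite('pics/g4.png',np.vstack([cv2.resize(a,None,fx=4.0,fy=4.0)]))
s=readout.read_state();print(s['width'],s['contact_force'],s['wrist_torque'])
E
```

```text
from [0.4613 0.3313 0.0682] shift cm [3.31, -0.77, 0.02] turn [-0.06, 0.0, 68.81] rows 9.6
0.15118269920814975 [-0.0186047   0.1051197  -4.41136239] [-0.01550395  0.25512542 -0.00096418]
```

View pics/g4.png

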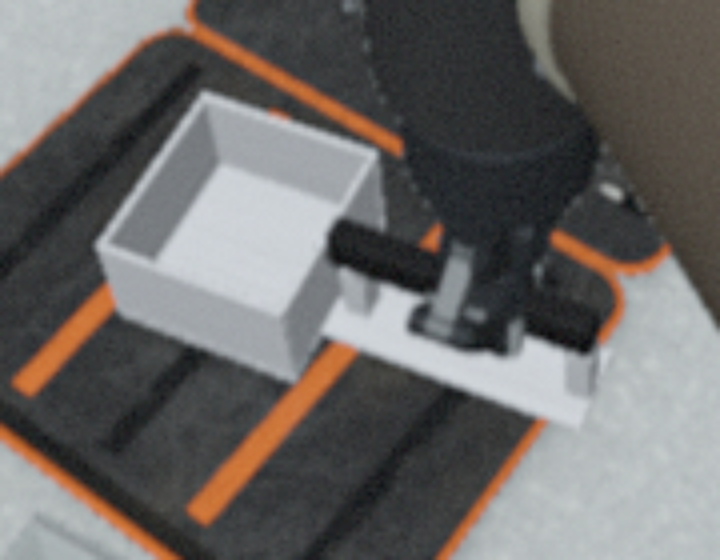

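>>> move_arm([
  [[0.3,-0.1,0],[0,0,3],1],
  [[0.6,-0.1,0],[0,0,9],1],
  [[0.9,-0.2,0],[0,0,15],1],
  [[1.2,-0.3,0],[0,0,22],1],
  [[1.5,-0.3,0],[0,0,29],1],
  [[1.8,-0.4,0],[0,0,36],1],
  [[2.1,-0.5,0],[0,0,43],1],
  [[2.4,-0.5,0],[0,0,50],1],
  [[2.7,-0.6,0],[0,0,57],1],
  [[3,-0.7,0],[0,0,63],1],
  [[3.3,-0.8,0],[0,0,67],1],
  [[3.3,-0.8,0],[0,0,68.8],1],
])

```text
time_s: 5.93
ee_pos: [0.4932, 0.3437, 0.0672]
tcp_rot: [[0.48, -0.877, -0.0], [-0.877, -0.48, -0.0], [0.0, 0.0, -1.0]]
contact_force: [0.3, -0.3, -2.9]
width: 0.151
```

>>> move_arm([
  [[0,0,0],[0,0,0],1],
  [[0,0,0],[0,0,0],1],
  [[0,0,0],[0,0,0],1],
  [[0,0,0],[0,0,0],1],
])

```text
time_s: 6.27
ee_pos: [0.4928, 0.3434, 0.0676]
tcp_rot: [[0.485, -0.875, -0.0], [-0.875, -0.485, -0.0], [0.0, 0.0, -1.0]]
contact_force: [0.5, -0.8, -2.2]
width: 0.148
```

```bash
python3 tgt.py .4931 .3434 .068 -61.07
python3 - <<'E'
from ov import *
f=snap('scene');g=snap('top');save(f,'s2.npz');save(g,'t2.npz')
s=readout.read_state();print(s['width'],s['contact_force'],s['wrist_torque'],s['joint_positions'].round(2))
p=s['ee_pos'];R=s['tcp_rot'];yaw=np.arctan2(R[1,0],R[0,0])+np.pi/2
print(np.degrees(yaw))
tp=(p[0]+.125*np.sin(yaw),p[1]-.125*np.cos(yaw),yaw,p[2]+.011-.048)
print(tp)
i=[(HOP,(.6198,.1141,.505),(0,255,0)),(TRAY,tp,(0,0,255))]
draw(g,i,(165,130,345,270),4,'r_t.png'); draw(f,i,(150,140,320,360),3,'r_s.png')
E
```

```text
from [0.4928 0.3434 0.0676] shift cm [0.02, -0.03, -0.04] turn [0.01, -0.0, 0.08] rows 0.0
0.1478424732061355 [ 0.39855573  1.06799981 -3.29530367] [0.23525766 0.13486275 0.04937632] [ 0.93  0.4  -0.36 -0.   -0.81 -0.43]
28.986159460484224
(np.float64(0.5533790453632998), np.float64(0.2341508778854383), np.float64(0.5059039200935529), np.float64(0.030700762063141457))
```

View pics/r_t.png

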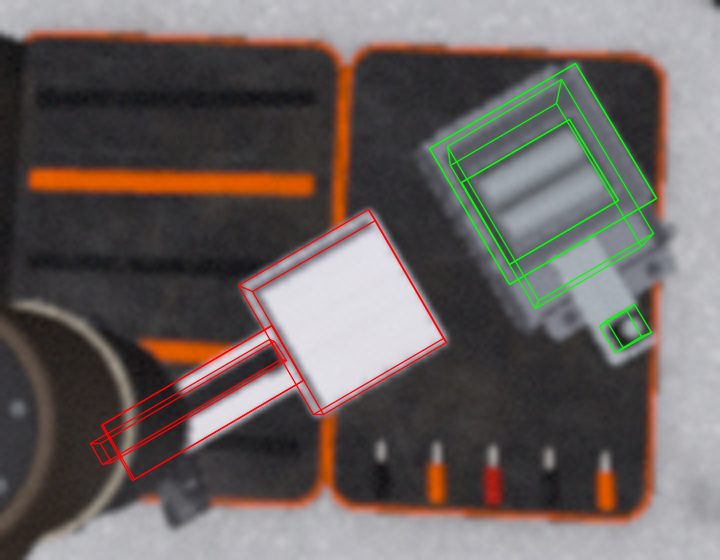

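View pics/r_s.png

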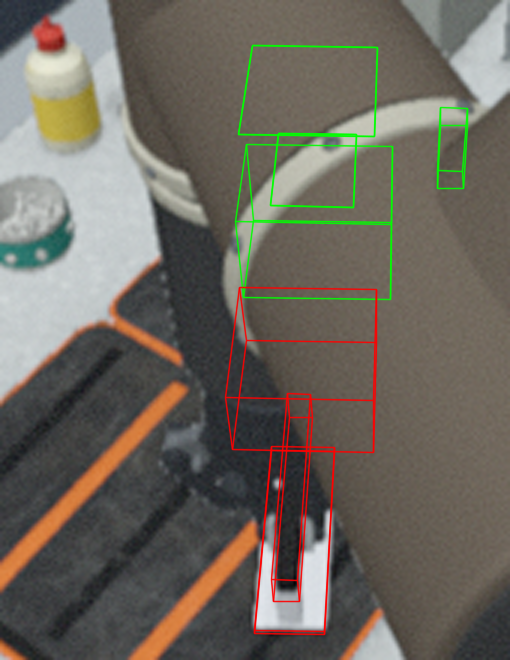

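>>> move_arm([
  [[0.5,0,0.8],[0,0,0],1],
  [[1.5,0,1.6],[0,0,0],1],
  [[2.5,0,2],[0,0,0],1],
  [[3.5,0,2],[0,0,0],1],
  [[4.5,0,2],[0,0,0],1],
  [[5.5,0,2],[0,0,0],1],
  [[6.5,0,2],[0,0,0],1],
  [[7.3,0,2],[0,0,0],1],
  [[8,0,2],[0,0,0],1],
  [[8,0,2],[0,0,0],1],
  [[8,0,2],[0,0,0],1],
])

```text
time_s: 7.28
ee_pos: [0.5319, 0.2732, 0.0479]
tcp_rot: [[0.483, -0.875, 0.0], [-0.875, -0.483, 0.0], [-0.0, -0.0, -1.0]]
contact_force: [0.6, -1.2, -3.0]
width: 0.148
```

```bash
cat > look.py <<'E'
import sys
from ov import *
n=sys.argv[1]
f=snap('scene');g=snap('top');save(f,'s_%s.npz'%n);save(g,'t_%s.npz'%n)
s=readout.read_state();print(s['time_s'],s['width'],'F',s['contact_force'].round(1),'M',s['wrist_torque'].round(2),'q',s['joint_positions'].round(2))
p=s['ee_pos'];R=s['tcp_rot'];yaw=np.arctan2(R[1,0],R[0,0])+np.pi/2
tp=(p[0]+.125*np.sin(yaw),p[1]-.125*np.cos(yaw),yaw,p[2]+.011-.048)
d=np.array(tp[:2])-[.6198,.1141];c,sn=np.cos(.505),np.sin(.505)
print('tcp',p.round(4),'tray yaw',np.degrees(yaw).round(2),'z',round(tp[3],4),'hopper xy mm',((c*d[0]+sn*d[1])*1000).round(1),((-sn*d[0]+c*d[1])*1000).round(1))
i=[(HOP,(.6198,.1141,.505),(0,255,0)),(TRAY,tp,(0,0,255))]
draw(g,i,(165,130,345,270),4,n+'_t.png'); draw(f,i,(150,140,350,340),3,n+'_s.png')
E
python3 look.py a
```

```text
7.3833 0.1480136318024741 F [ 0.1  0.7 -2.8] M [0.25 0.15 0.01] q [ 0.8   0.42 -0.39 -0.   -0.76 -0.3 ]
tcp [0.5316 0.2738 0.0478] tray yaw 28.96 z 0.0108 hopper xy mm 0.1 57.4
```

View pics/a_t.png

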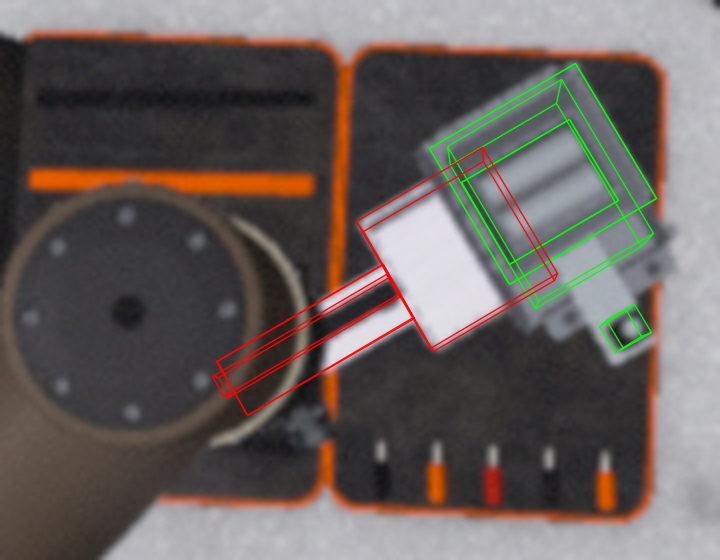

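View pics/a_s.png

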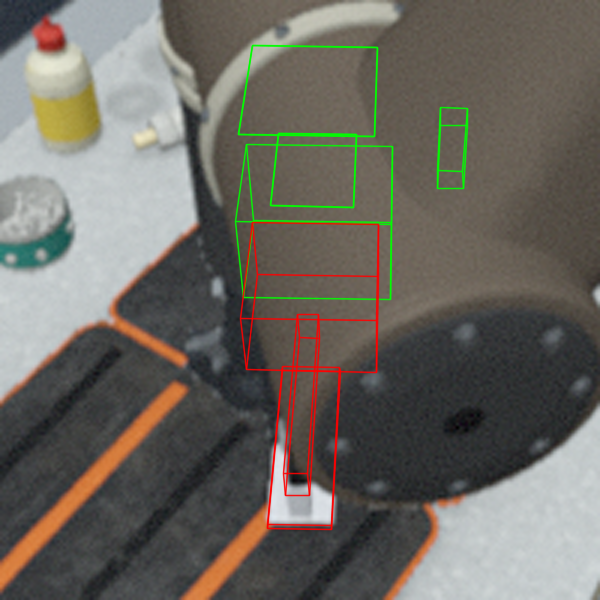

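>>> move_arm([
  [[0.5,0,0],[0,0,0],1],
  [[1.3,0,0],[0,0,0],1],
  [[2.1,0,0],[0,0,0],1],
  [[2.9,0,0],[0,0,0],1],
  [[3.7,0,0],[0,0,0],1],
  [[4.4,0,0],[0,0,0],1],
  [[5,0,0],[0,0,0],1],
  [[5.4,0,0],[0,0,0],1],
  [[5.5,0,0],[0,0,0],1],
  [[5.5,0,0],[0,0,0],1],
  [[5.5,0,0],[0,0,0],1],
])

```text
time_s: 8.3
ee_pos: [0.5582, 0.2254, 0.0477]
tcp_rot: [[0.484, -0.875, 0.0], [-0.875, -0.484, 0.0], [-0.0, -0.0, -1.0]]
contact_force: [0.4, 0.1, -3.4]
width: 0.146
```

```bash
python3 look.py b
```

```text
8.4 0.14614039164215423 F [ 0.1 -0.1 -3.3] M [0.27 0.2  0.01] q [ 0.71  0.43 -0.38  0.   -0.77 -0.2 ]
tcp [0.5582 0.2256 0.0477] tray yaw 28.97 z 0.0107 hopper xy mm 0.1 2.4
```

View pics/b_t.png

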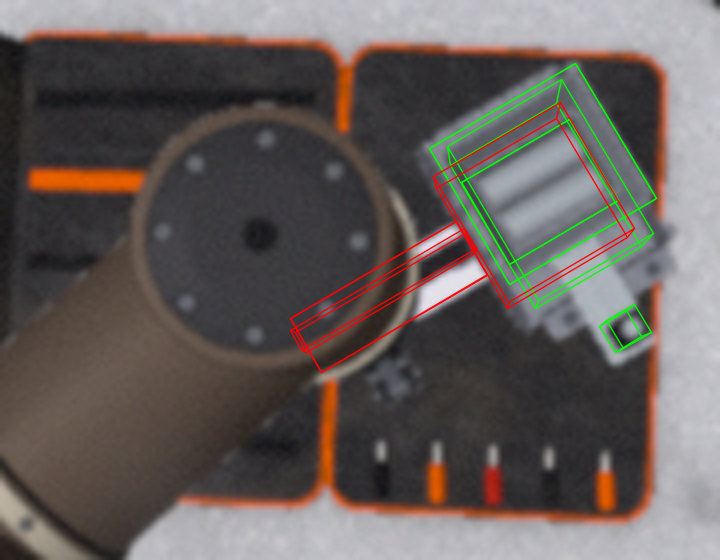

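>>> move_arm([
  [[0,0,0.2],[0,0,0],1],
  [[0,0,0.4],[0,0,0],1],
  [[0.1,0,0.4],[0,0,0],1],
  [[0.2,0,0.4],[0,0,0],1],
  [[0.3,0,0.4],[0,0,0],1],
  [[0.4,0,0.4],[0,0,0],1],
  [[0.4,0,0.4],[0,0,0],1],
  [[0.4,0,0.4],[0,0,0],1],
])

```text
time_s: 9.07
ee_pos: [0.5602, 0.2217, 0.0437]
tcp_rot: [[0.484, -0.875, -0.0], [-0.875, -0.484, -0.0], [-0.0, 0.0, -1.0]]
contact_force: [-0.1, -0.7, -2.7]
width: 0.144
```

```bash
python3 look.py c
```

```text
9.1667 0.1527241504230037 F [-0.1  0.  -3.1] M [ 0.19  0.17 -0.04] q [ 0.7   0.43 -0.38 -0.   -0.76 -0.2 ]
tcp [0.5601 0.2217 0.0437] tray yaw 28.94 z 0.0067 hopper xy mm -0.1 -1.9
```

>>> move_arm([
  [[0.1,0,0.05],[0,0,0],1],
  [[0.2,0,0.05],[0,0,0],1],
  [[0.2,0,0.05],[0,0,0],1],
])

```text
time_s: 9.42
ee_pos: [0.5603, 0.2214, 0.0432]
tcp_rot: [[0.484, -0.875, -0.001], [-0.875, -0.484, 0.002], [-0.002, -0.0, -1.0]]
contact_force: [-8.0, 7.6, -1.3]
width: 0.151
```

>>> move_arm([
  [[0.1,0,0],[0,0,0],1],
  [[0.2,0,0],[0,0,0],1],
  [[0.2,0,0],[0,0,0],1],
])

```text
time_s: 9.67
ee_pos: [0.5603, 0.2213, 0.0432]
tcp_rot: [[0.485, -0.875, -0.001], [-0.875, -0.485, 0.003], [-0.004, -0.0, -1.0]]
contact_force: [-15.3, 17.3, 1.7]
width: 0.148
```

>>> move_arm([
  [[-0.2,0,0],[0,0,0],1],
  [[-0.3,0,0.05],[0,0,0],1],
  [[-0.3,0,0.1],[0,0,0],1],
  [[-0.3,0,0.1],[0,0,0],1],
])

```text
time_s: 10.0
ee_pos: [0.5605, 0.2217, 0.0431]
tcp_rot: [[0.484, -0.875, 0.0], [-0.875, -0.484, 0.001], [-0.001, -0.001, -1.0]]
contact_force: [-6.7, 4.4, 6.2]
width: 0.149
```

```bash
python3 look.py d
```

```text
10.1 0.1491673355923025 F [-7.1  5.3  5.8] M [ 1.79  2.68 -0.05] q [ 0.7   0.43 -0.38 -0.   -0.76 -0.19]
tcp [0.5605 0.2217 0.0431] tray yaw 28.97 z 0.0061 hopper xy mm 0.3 -2.1
```

>>> move_arm([
  [[0,0,0],[0,0,0],0.5],
  [[0,0,0],[0,0,0],0.2],
  [[0,0,0],[0,0,0],0],
  [[0,0,0],[0,0,0],0],
  [[0,0,0],[0,0,0],0],
  [[0,0,0],[0,0,0],0],
  [[0,0,0],[0,0,0],0],
  [[0,0,0],[0,0,0],0],
])

```text
time_s: 10.77
ee_pos: [0.5607, 0.2209, 0.0422]
tcp_rot: [[0.484, -0.875, -0.0], [-0.875, -0.484, -0.0], [0.0, 0.0, -1.0]]
contact_force: [-0.1, -0.6, -0.0]
width: 0.999
```

```bash
python3 look.py e
```

```text
10.8667 0.9980558342877978 F [-0.   0.5  0.1] M [ 0.01  0.01 -0.03] q [ 0.7   0.43 -0.38  0.   -0.76 -0.19]
tcp [0.5607 0.221  0.0422] tray yaw 28.95 z 0.0052 hopper xy mm -0.0 -2.9
```

View pics/e_t.png

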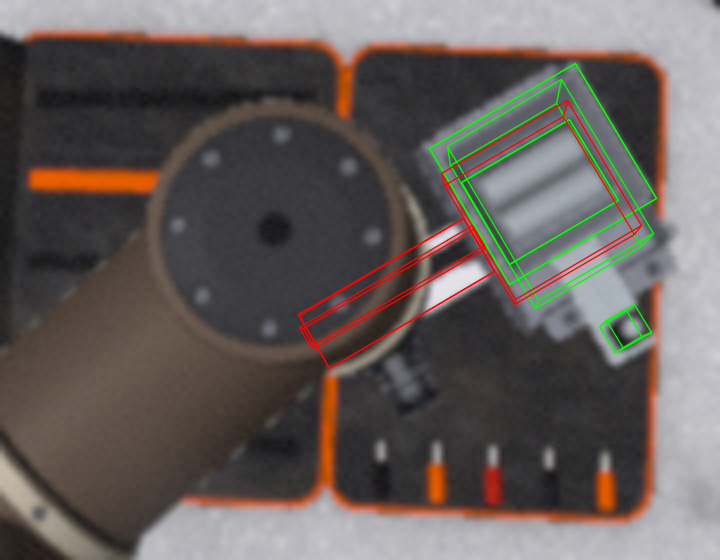

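>>> move_arm([
  [[0,0,-2],[0,0,0],0],
  [[0,0,-5],[0,0,0],0],
  [[0,0,-9],[0,0,0],0],
  [[0,0,-13],[0,0,0],0],
  [[0,0,-17],[0,0,0],0],
  [[0,0,-20],[0,0,0],0],
  [[0,0,-20],[0,0,0],0],
  [[0,0,-20],[0,0,0],0],
])

```text
time_s: 11.53
ee_pos: [0.5614, 0.2216, 0.2448]
tcp_rot: [[0.484, -0.875, 0.004], [-0.875, -0.484, 0.003], [-0.001, -0.005, -1.0]]
contact_force: [-0.5, 0.2, -1.3]
width: 0.999
```

```bash
python3 tgt.py .5367 .0682 .22 28.93; python3 look.py f
```

```text
from [0.5614 0.2216 0.2448] shift cm [12.23, 9.6, 2.42] turn [-0.25, -0.18, -89.97] rows 12.6
11.6333 1.0004371974560842 F [-0.5 -0.4 -0.8] M [0.01 0.02 0.  ] q [ 0.7   0.24 -0.15 -0.   -1.18 -0.19]
tcp [0.5601 0.2208 0.2416] tray yaw 28.94 z 0.2046 hopper xy mm -0.6 -2.7
```

View pics/f_s.png

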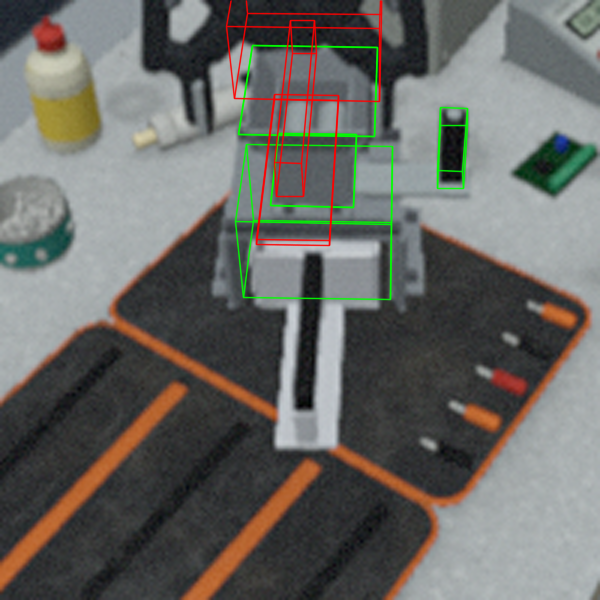

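>>> move_arm([
  [[12.2,9.6,0],[0,0,-90],0],
  [[12.2,9.6,0],[0,0,-90],0],
  [[12.2,9.6,0],[0,0,-90],0],
  [[12.2,9.6,0],[0,0,-90],0],
  [[12.2,9.6,0],[0,0,-90],0],
  [[12.2,9.6,0],[0,0,-90],0],
  [[12.2,9.6,0],[0,0,-90],0],
  [[12.2,9.6,0],[0,0,-90],0],
  [[12.2,9.6,0],[0,0,-90],0],
  [[12.2,9.6,0],[0,0,-90],0],
  [[12.2,9.6,0],[0,0,-90],0],
  [[12.2,9.6,0],[0,0,-90],0],
])

```text
time_s: 12.63
ee_pos: [0.5349, 0.0675, 0.2404]
tcp_rot: [[0.905, 0.426, -0.003], [0.426, -0.905, -0.001], [-0.003, -0.0, -1.0]]
contact_force: [-0.7, 0.6, -0.2]
width: 0.996
```

>>> move_arm([
  [[0,0,0],[0,0,-5],0],
  [[0,0,0],[0,0,-5],0],
  [[0,0,0],[0,0,-5],0],
])

```text
time_s: 12.88
ee_pos: [0.5352, 0.0675, 0.2409]
tcp_rot: [[0.869, 0.495, -0.002], [0.495, -0.869, -0.001], [-0.002, -0.0, -1.0]]
contact_force: [-0.5, -0.1, -0.2]
width: 0.999
```

```bash
python3 tgt.py .5367 .0682 .17 28.93
python3 - <<'E'
from ov import *
g=snap('top');f=snap('scene');save(g,'t_g.npz');save(f,'s_g.npz')
cv2.imwrite('pics/g_t.png',cv2.resize(g['image'][120:280,220:380],None,fx=3.5,fy=3.5,interpolation=cv2.INTER_CUBIC))
cv2.imwrite('pics/g_s.png',cv2.resize(f['image'][100:260,180:380],None,fx=3.5,fy=3.5,interpolation=cv2.INTER_CUBIC))
E
```

```text
from [0.5352 0.0675 0.2409] shift cm [0.18, 0.02, 7.09] turn [-0.01, 0.14, 0.74] rows 1.7
```

View pics/g_t.png

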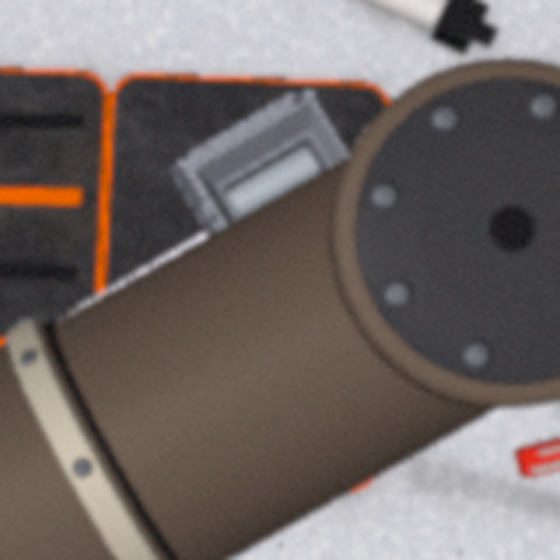

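View pics/g_s.png

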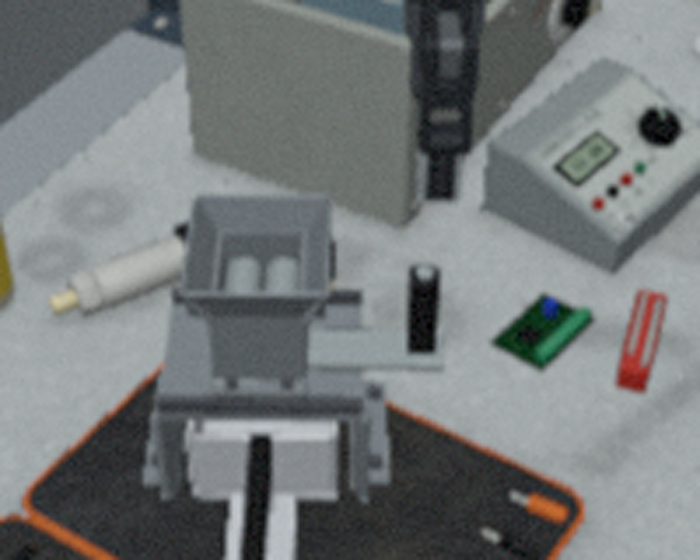

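Run:
```python
from ov import *
f=load('s_g.npz'); cv2.imwrite('pics/g_full.png',f['image']); cv2.imwrite('pics/g_fullt.png',load('t_g.npz')['image'])
```

```text
(no output)
```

View pics/g_full.png

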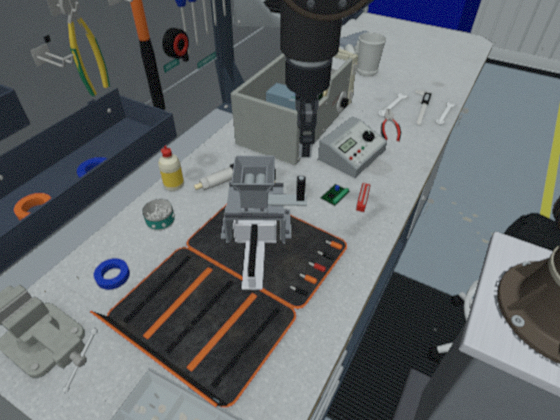

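View pics/g_fullt.png

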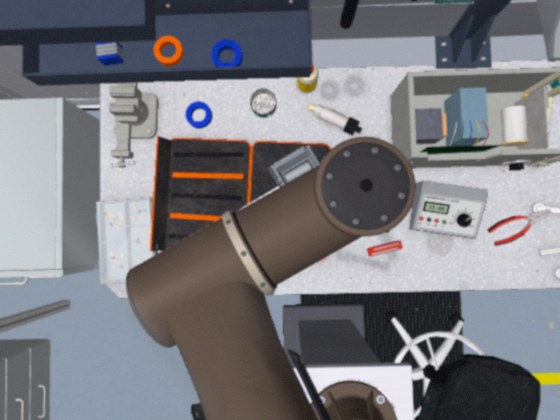

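>>> move_arm([
  [[0.2,0,3],[0,0,0.7],0],
  [[0.2,0,6],[0,0,0.7],0],
  [[0.2,0,8.5],[0,0,0.7],0],
  [[0.2,0,10.3],[0,0,0.7],0],
  [[0.2,0,11],[0,0,0.7],0],
  [[0.2,0,11],[0,0,0.7],0],
  [[0.2,0,11],[0,0,0.7],0],
])

```text
time_s: 13.57
ee_pos: [0.5378, 0.0688, 0.1327]
tcp_rot: [[0.874, 0.487, 0.0], [0.487, -0.874, -0.0], [0.0, 0.0, -1.0]]
contact_force: [0.1, 0.8, 0.2]
width: 0.998
```

```bash
cat > l2.py <<'E'
import sys
from ov import *
n=sys.argv[1]
f=snap('scene');s=readout.read_state()
print(s['time_s'],round(s['width'],3),'F',s['contact_force'].round(1),'M',s['wrist_torque'].round(2),'q',s['joint_positions'].round(2),'p',s['ee_pos'].round(4))
d=s['ee_pos'][:2]-[.6198,.1141];c,sn=np.cos(.505),np.sin(.505)
print('TCP in hopper mm',((c*d[0]+sn*d[1])*1000).round(1),((-sn*d[0]+c*d[1])*1000).round(1))
cv2.imwrite('pics/%s.png'%n,cv2.resize(f['image'][130:270,200:380],None,fx=4,fy=4,interpolation=cv2.INTER_CUBIC))
E
python3 tgt.py .5367 .0682 .131 28.93; python3 l2.py h1
```

```text
from [0.5378 0.0688 0.1327] shift cm [-0.13, -0.0, 0.17] turn [0.02, -0.0, 0.19] rows 0.1
13.6167 1.0 F [-0.2  0.1 -0.3] M [0.02 0.03 0.03] q [ 0.49  0.24 -0.43  0.   -0.91  1.59] p [0.5382 0.069  0.1333]
TCP in hopper mm -93.2 0.0
```

View pics/h1.png

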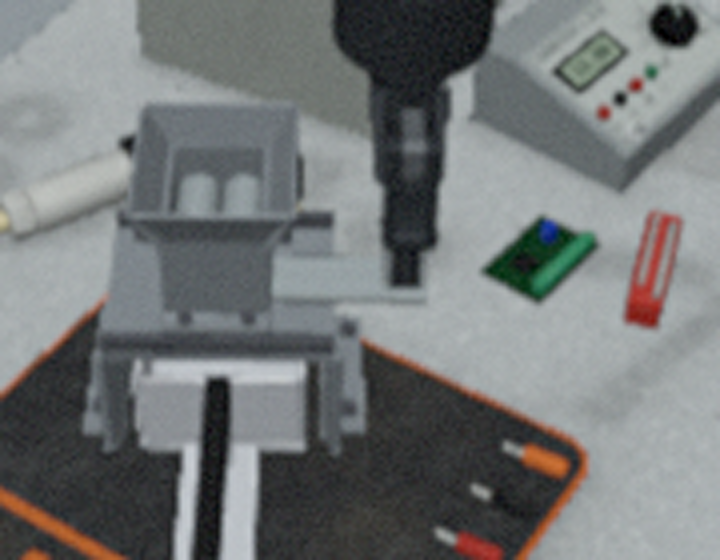

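>>> move_arm([
  [[-0.15,0,0.2],[0,0,0.2],0.4],
  [[-0.15,0,0.2],[0,0,0.2],0.7],
  [[-0.15,0,0.2],[0,0,0.2],1],
  [[-0.15,0,0.2],[0,0,0.2],1],
  [[-0.15,0,0.2],[0,0,0.2],1],
  [[-0.15,0,0.2],[0,0,0.2],1],
  [[-0.15,0,0.2],[0,0,0.2],1],
  [[-0.15,0,0.2],[0,0,0.2],1],
  [[-0.15,0,0.2],[0,0,0.2],1],
  [[-0.15,0,0.2],[0,0,0.2],1],
], newtons=50)

```text
time_s: 14.45
ee_pos: [0.5372, 0.0663, 0.1309]
tcp_rot: [[0.875, 0.484, 0.002], [0.484, -0.875, -0.002], [0.0, 0.003, -1.0]]
contact_force: [6.1, -10.7, 1.3]
width: 0.203
```

```bash
python3 l2.py h2
```

```text
14.5 0.205 F [  5.7 -11.4   1.6] M [-3.53 -1.8   0.25] q [ 0.49  0.24 -0.43  0.   -0.9   1.59] p [0.5372 0.0663 0.131 ]
TCP in hopper mm -95.4 -1.9
```

>>> move_arm([
  [[0,0.2,0],[0,0,0],1],
  [[-0.4,0.2,0],[0,0,0],1],
  [[-0.9,0.2,0],[0,0,0],1],
  [[-1.4,0.2,0],[0,0,0],1],
  [[-1.9,0.2,0],[0,0,0],1],
  [[-2.4,0.2,0],[0,0,0],1],
  [[-2.9,0.2,0],[0,0,0],1],
  [[-3.3,0.2,0],[0,0,0],1],
  [[-3.5,0.2,0],[0,0,0],1],
  [[-3.5,0.2,0],[0,0,0],1],
])

```text
time_s: 15.33
ee_pos: [0.506, 0.0486, 0.1309]
tcp_rot: [[0.875, 0.484, 0.001], [0.484, -0.875, -0.001], [0.0, 0.001, -1.0]]
contact_force: [1.1, -3.0, 8.5]
width: 0.197
```

```bash
python3 l2.py h3
```

```text
15.3833 0.209 F [ 0.8 -4.   8.2] M [-0.93 -0.29  0.18] q [ 0.48  0.19 -0.5   0.   -0.88  1.59] p [0.506  0.0486 0.1309]
TCP in hopper mm -131.3 -2.3
```

View pics/h3.png

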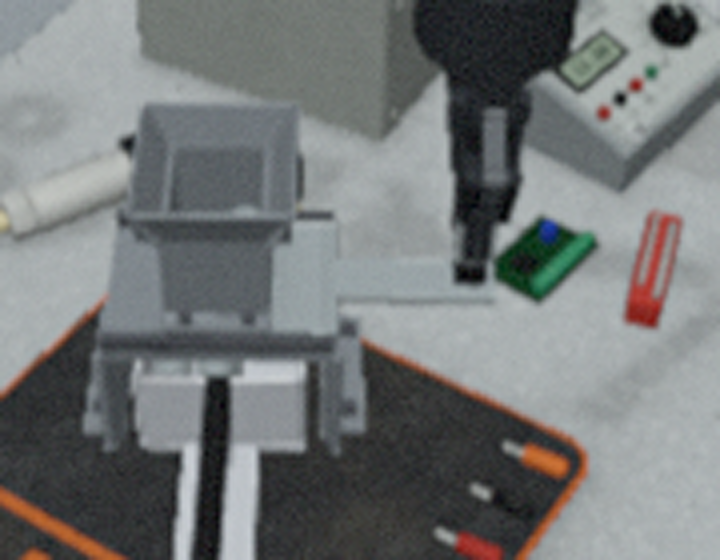

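>>> move_arm([
  [[-0.4,0,0],[0,0,0],1],
  [[-0.9,0,0],[0,0,0],1],
  [[-1.4,0,0],[0,0,0],1],
  [[-1.8,0,0],[0,0,0],1],
  [[-2.1,0,0],[0,0,0],1],
  [[-2.3,0,0],[0,0,0],1],
  [[-2.3,0,0],[0,0,0],1],
  [[-2.3,0,0],[0,0,0],1],
  [[-2.3,0,0],[0,0,0],1],
  [[-2.3,0,0],[0,0,0],1],
])

```text
time_s: 16.22
ee_pos: [0.4866, 0.0377, 0.1309]
tcp_rot: [[0.875, 0.484, 0.001], [0.484, -0.875, -0.0], [0.001, 0.001, -1.0]]
contact_force: [4.2, -4.1, 5.3]
width: 0.2
```

```bash
python3 l2.py h4
```

```text
16.2667 0.201 F [ 4.5 -4.3  4.7] M [-1.   -1.37  0.2 ] q [ 0.48  0.15 -0.54  0.   -0.87  1.59] p [0.4867 0.0378 0.1309]
TCP in hopper mm -153.4 -2.4
```

View pics/h4.png

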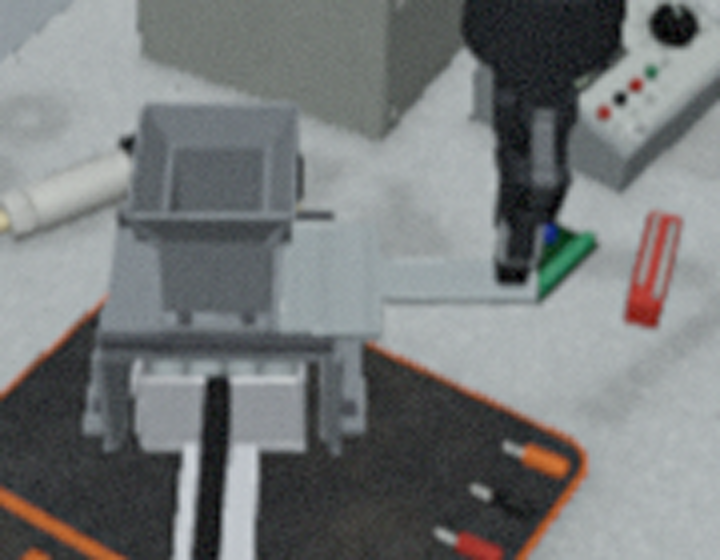

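Run:
```python
from ov import *
f=snap('scene')
cv2.imwrite('pics/i1.png',cv2.resize(f['image'][150:250,220:300],None,fx=7,fy=6,interpolation=cv2.INTER_CUBIC))
g=snap('top')
cv2.imwrite('pics/i1t.png',cv2.resize(g['image'][130:250,240:390],None,fx=4,fy=4,interpolation=cv2.INTER_CUBIC))
```

```text
(no output)
```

View pics/i1.png

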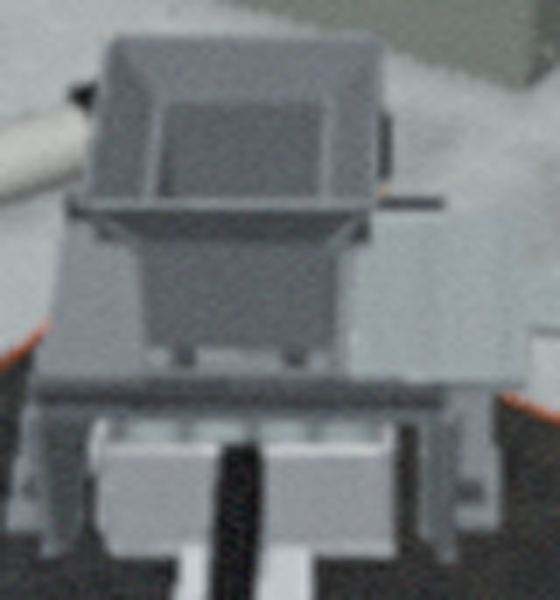

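View pics/i1t.png

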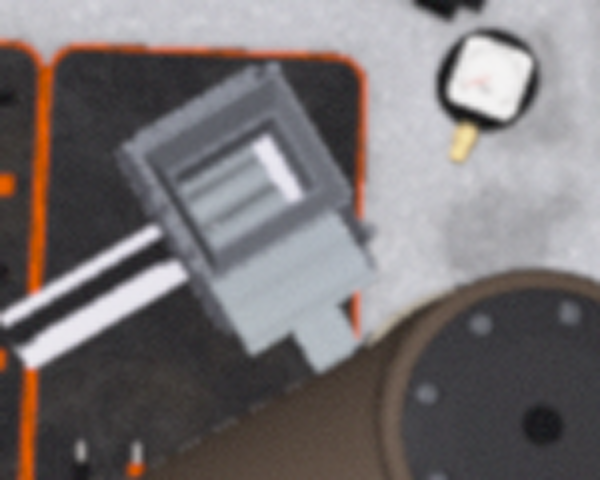

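>>> move_arm([
  [[0.4,0,0],[0,0,0],1],
  [[1,0,0],[0,0,0],1],
  [[1.7,0,0],[0,0,0],1],
  [[2.4,0,0],[0,0,0],1],
  [[3.1,0,0],[0,0,0],1],
  [[3.8,0,0],[0,0,0],1],
  [[4.5,0,0],[0,0,0],1],
  [[5.1,0,0],[0,0,0],1],
  [[5.5,0,0],[0,0,0],1],
  [[5.8,0,0],[0,0,0],1],
  [[5.9,0,0],[0,0,0],1],
  [[5.9,0,0],[0,0,0],1],
])

```text
time_s: 17.37
ee_pos: [0.5373, 0.0661, 0.1309]
tcp_rot: [[0.875, 0.484, -0.001], [0.484, -0.875, -0.001], [-0.001, 0.0, -1.0]]
contact_force: [-0.7, -3.0, 9.5]
width: 0.196
```

```bash
python3 l2.py h5
```

```text
17.4167 0.199 F [-1.2 -2.7 10. ] M [-0.61  0.28  0.23] q [ 0.48  0.24 -0.43  0.   -0.9   1.59] p [0.5373 0.0661 0.1309]
TCP in hopper mm -95.4 -2.0
```

View pics/h5.png

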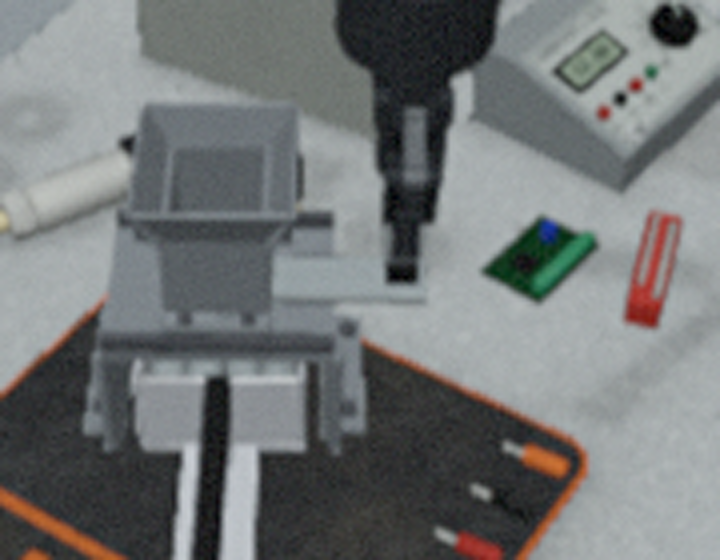

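>>> move_arm([
  [[0.1,0,0],[0,0,0],1],
  [[0.2,0,0],[0,0,0],1],
  [[0.3,0,0],[0,0,0],1],
  [[0.3,0,0],[0,0,0],1],
  [[0.3,0,0],[0,0,0],1],
])

```text
time_s: 17.83
ee_pos: [0.5374, 0.0661, 0.1309]
tcp_rot: [[0.875, 0.484, -0.005], [0.484, -0.875, -0.003], [-0.006, 0.0, -1.0]]
contact_force: [-10.6, -6.3, 18.6]
width: 0.204
```

```bash
python3 l2.py h6
```

```text
17.8833 0.203 F [-9.9 -6.5 19.3] M [-1.61  3.44  0.26] q [ 0.48  0.24 -0.43  0.   -0.91  1.59] p [0.5373 0.0661 0.1308]
TCP in hopper mm -95.4 -2.1
```

>>> move_arm([
  [[-0.1,0,-0.1],[0,0,0],1],
  [[-0.2,0,-0.2],[0,0,0],1],
  [[-0.2,0,-0.2],[0,0,0],1],
  [[-0.2,0,-0.2],[0,0,0],0.5],
  [[-0.2,0,-0.2],[0,0,0],0],
  [[-0.2,0,-0.2],[0,0,0],0],
  [[-0.2,0,-0.2],[0,0,0],0],
  [[-0.2,0,-0.2],[0,0,0],0],
  [[-0.2,0,-0.2],[0,0,0],0],
])

```text
time_s: 18.63
ee_pos: [0.5387, 0.0673, 0.1322]
tcp_rot: [[0.875, 0.484, -0.0], [0.484, -0.875, 0.0], [-0.0, -0.0, -1.0]]
contact_force: [-0.0, -0.1, -0.1]
width: 0.999
```

```bash
python3 l2.py h7
```

```text
18.6833 0.996 F [0.3 0.5 0.5] M [ 0.02  0.   -0.04] q [ 0.49  0.24 -0.42 -0.   -0.91  1.59] p [0.5388 0.0673 0.1322]
TCP in hopper mm -93.5 -1.7
```

View pics/h7.png

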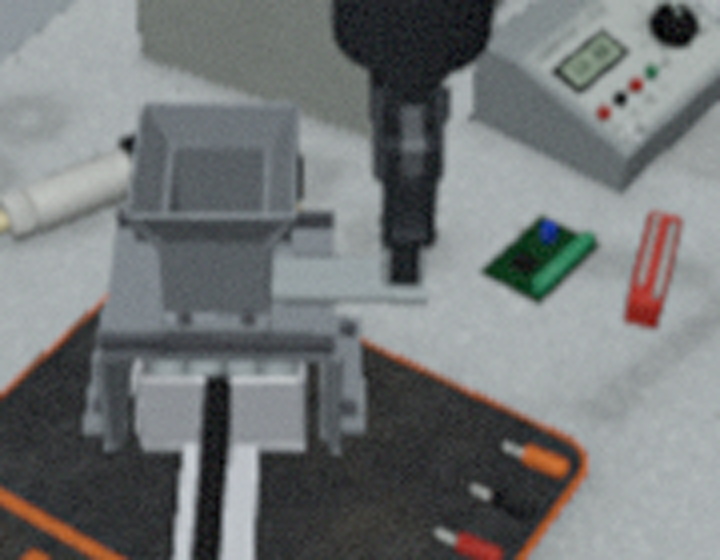

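Rise straight up, then clear the view to check.

>>> move_arm([
  [[0,0,-2],[0,0,0],0],
  [[0,0,-5],[0,0,0],0],
  [[0,0,-9],[0,0,0],0],
  [[0,0,-13],[0,0,0],0],
  [[-1,4,-15],[0,0,0],0],
  [[-2,8,-15],[0,0,0],0],
  [[-3,12,-15],[0,0,0],0],
  [[-4,16,-15],[0,0,0],0],
  [[-6,20,-15],[0,0,0],0],
  [[-8,24,-15],[0,0,0],0],
  [[-8,24,-15],[0,0,0],0],
  [[-8,24,-15],[0,0,0],0],
])

```text
time_s: 19.68
ee_pos: [0.5846, -0.1844, 0.2815]
tcp_rot: [[0.877, 0.48, -0.001], [0.48, -0.877, -0.0], [-0.001, -0.0, -1.0]]
contact_force: [-0.2, 0.8, -0.4]
width: 0.998
```

Run:
```python
from ov import *
f=snap('scene');g=snap('top');save(f,'sF.npz');save(g,'tF.npz')
s=readout.read_state();print(s['time_s'],s['contact_force'],s['ee_pos'])
c,sn=np.cos(.505),np.sin(.505)
tp=(.6198+.003*sn,.1141-.003*c,.505)
i=[(HOP,(.6198,.1141,.505),(0,255,0)),(TRAY,tp,(0,0,255))]
draw(f,[],(200,140,300,260),5,'F_s.png'); draw(g,[],(220,130,420,270),4,'F_t.png');draw(f,i,(200,140,320,300),4,'F_so.png')
```

```text
19.7833 [-0.61720296  0.35068374  0.52280945] [ 0.58475066 -0.18183465  0.28186298]
```

View pics/F_s.png

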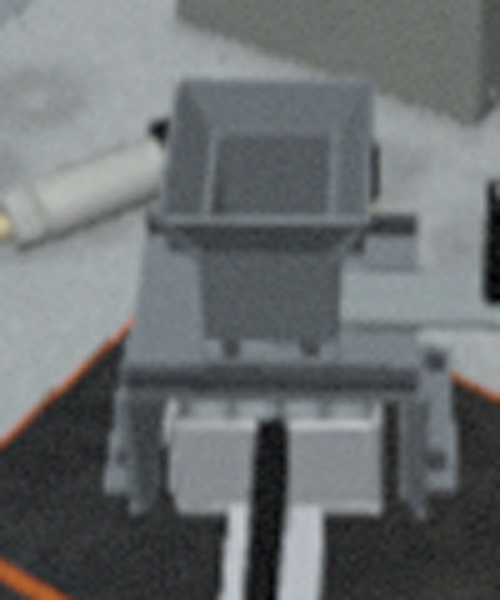

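View pics/F_t.png

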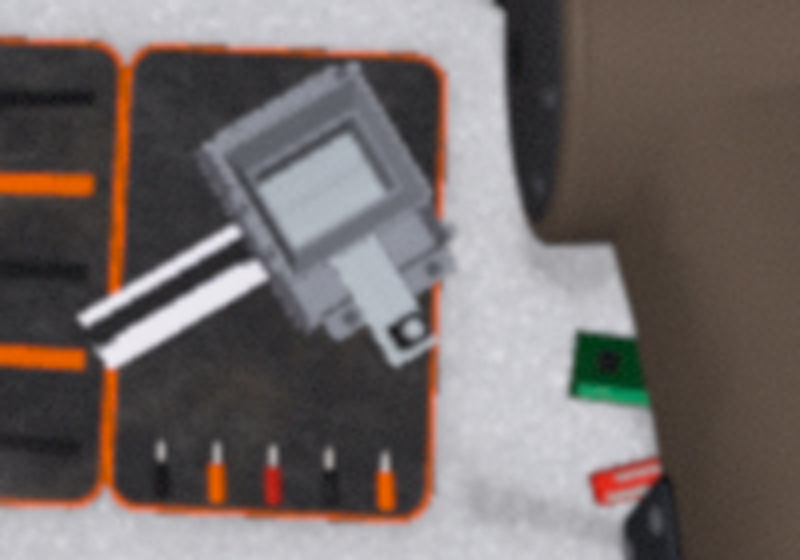

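View pics/F_so.png

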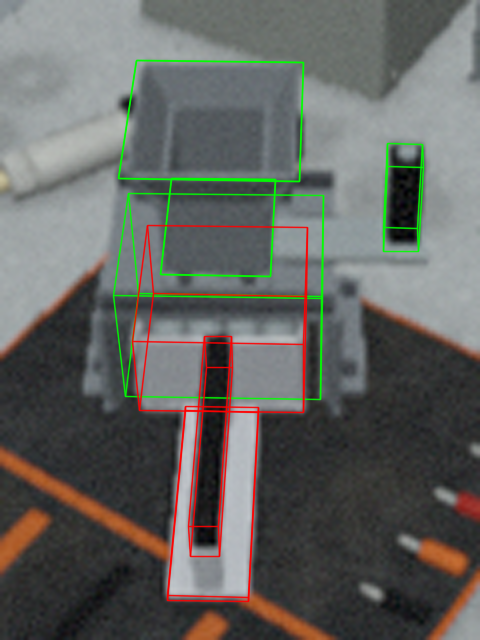

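Run:
```python
from ov import *
ims=[snap('scene')['image'].astype(float) for _ in range(8)]
im=np.mean(ims,0)[212:250,225:290]
im=np.clip((im-40)*1.3,0,255).astype(np.uint8)
cv2.imwrite('pics/G.png',cv2.resize(im,None,fx=12,fy=12,interpolation=cv2.INTER_CUBIC))
im=np.mean([snap('top')['image'].astype(float) for _ in range(8)],0)[145:215,265:335]
im=np.clip((im-40)*1.4,0,255).astype(np.uint8)
cv2.imwrite('pics/Gt.png',cv2.resize(im,None,fx=8,fy=8,interpolation=cv2.INTER_CUBIC))
```

```text
(no output)
```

View pics/G.png

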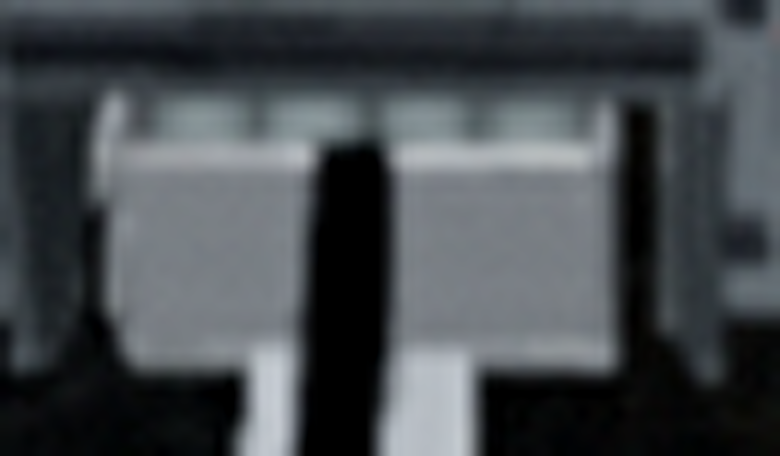

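View pics/Gt.png

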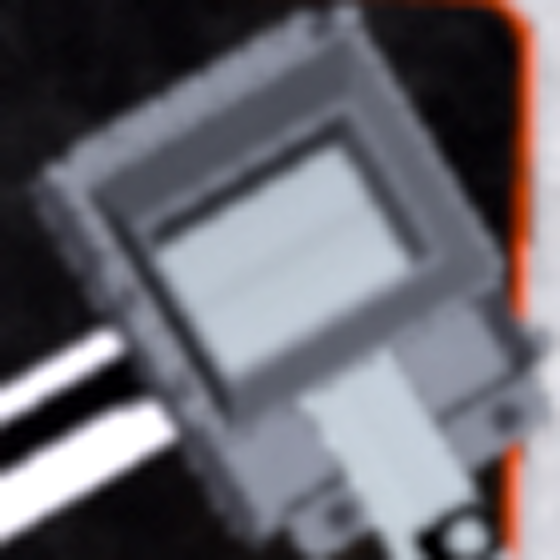

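Run:
```python
from h import *
s=readout.read_state();print(s['time_s'],abs(s['joint_velocities']).max())
print(manip.hand_in())
```

```text
20.5833 0.002068554680523517
the job is handed in; nothing more can be done
None
```

The job is done and was handed in at 20.6 s. The tray is under the hopper, all four rollers are in it, and the shutter is shut.

- **Tray:** I carried it in by its handle and pushed it gently against the back stop. The wrist force rose to about 23 N at contact. My estimate then put it at hopper y of about -2.3 mm, against the -3 mm given. The last overlay matched within about a pixel.
- **Shutter:** I pulled it the full 58 mm to its end stop, then pushed it back to its starting position. There it met a stop at about 12 N.
- **Last pictures:** they show four rollers side by side in the tray, an empty bin with the plate closing the outlet, and the arm clear of everything. In the pictures, the hex keys and circuit board had not moved. The gauge was last seen clear with the shutter open, and I did not compare its position with the start. In the last top picture the arm partly hid the hex keys and the board, and covered the gauge.
- **Disagreements:** the shutter post sat about 2 mm to the side of my hopper estimate, which gave a side force of about 12 N when the gripper closed on it. While I pushed the shutter against its stop, an upward force of up to 19 N showed on the tool. It fell back to zero once I let go.

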